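# Knock down the two sprung lock pins of a clamping jig with a mallet

### The job

Take the mallet by its handle and, with brisk blows square along each pin, knock the jig's two sprung lock pins fully home so that both red fingers clamp the strip: first the upright pin (yellow cap), then the slanted one (orange cap). Do not push the caps with the gripper, and leave the loose things about undisturbed. Then stand the mallet on its head in the round rubber tray of its rest again and let go.

Things in the scene. Friction and masses are not known exactly. Their poses are not given: they have to be found in the camera images.
- jig: clamping jig, fixed: dark steel base plate 210 x 150 x 12 mm with a blue tower 60 mm wide on its middle line; the origin is the centre of the underside, z up. Local +x points from the slanted pin to the upright pin, local +y to the side where the pale laminate strip and two red clamp fingers are. The tower top is 95 mm up; its front shoulder is a face sloping 35 degrees, facing local -x and up, from 55 mm high in front to 95 mm where it meets the top
- upright_cap_top (a point): centre of the struck top of the upright pin's yellow cap, 30 mm diameter and 10 mm thick, at local x = +50, y = 0 of the jig (127 mm above the table when up, 113 mm when home); z points out along the pin's axis
- upright_pin (a joint): travel of the upright pin, m: 0 = up, 0.014 = fully home. A light spring (40 N/m) pushes it up, but a friction collar (5 N) holds it wherever it is left, so it needs about 6 N plus damping of 10 N per m/s to move and more than one blow does no harm. A brisk blow (mallet moving at about 0.2 m/s) moves the pin faster than 0.07 m/s, which the job asks for; a slow push does not
- slanted_cap_top (a point): centre of the struck top of the slanted pin's orange cap, 30 mm diameter and 10 mm thick, over the sloping shoulder, the pin's axis 35 degrees from vertical and leaning to the jig's local -x (about 101 mm above the table when up); z points out along the pin's axis, so the blow goes along -z
- slanted_pin (a joint): travel of the slanted pin, m: 0 = out, 0.014 = fully home; same spring and friction as the upright pin
- mallet: mallet, 0.38 kg, loose: black rubber head, a cylinder 44 mm in diameter and 80 mm long with a steel band, and a straight wooden handle 22 mm wide and 28 mm high that leaves the middle of the head at right angles and ends 167 mm from the head's axis. At the start it stands on one end of its head, handle level. Origin: centre of the lower striking face; z along the head's axis, x along the handle away from the head. Its centre of mass lies about 7 mm from the head's axis
- mallet_grip (a point): middle of the handle, 65 mm from the head's axis and 40 mm above the lower striking face; axes as the mallet's: a good place to grip, across the handle (22 mm wide along y)
- mallet_face (a point): centre of the mallet's lower striking face (44 mm diameter)
- rest: mallet rest, fixed: plywood plate 120 x 120 x 8 mm with a round rubber tray on it, 84 mm over all, 72 mm inside; rim 17 mm and tray floor 12 mm above the table. Origin at the centre of the underside. At the back of the table (world x over 0.74) other things stand, up to 0.3 m high: keep the mallet's handle clear of them
- rest_floor (a point): centre of the tray's floor, where the mallet's head stands
- roller_cover: loose cream foam roller cover, 101 x 43 x 41 mm, lying between jig and rest; leave alone; origin at the centre of the underside
- dose_cup: loose small clear dosing cup, 51 mm wide, 35 mm high; leave alone; origin at the centre of the underside
- masking_tape: loose roll of cream masking tape, 105 mm, 25 mm high, lying flat nearest the robot; leave alone; origin at the centre of the underside

How it is judged:
By the outcome, as a careful person would: the job done as asked, in the order asked, and still so for the second after the job is handed in, with the robot touching nothing.
It also fails if it takes over 48 s, if anything falls off the work surface, if the arm or the gripper's body presses on something with over 40 N, if the wrist force passes 120 N, or if a joint passes its speed limit or range.

### The arm

A 6-joint arm with a two-finger parallel gripper is mounted at the origin on a cart in front of the work surface, level with it; the furniture and walls round the work are solid. World frame = base frame: x ahead of the robot, y to its left, z up, the work surface at z = 0. Lengths are in m, angles in rad, forces in N, time in s.
With the tool pointing down it reaches from about 0.325 to 0.9 m from the base axis. Payload 6.1 kg.
Tool frame: the origin (TCP) lies at the very end of the fingers, on their centre line; the grasp point (between the pads) lies 19 mm behind it; z points along the fingers, y is the line along which they close (so a half turn about z gives the same grasp; the last joint's range is limited). The gripper opens to 85 mm and grips with 20 to 120 N. Pads are 22 mm wide; open, the fingers measure 114 mm over their backs; the gripper's body (76 mm by 85 mm) begins 54 mm behind the grasp point. The pads swing forward as they close: fully open they stand 13 mm farther back than shut.
Start: joints at [1.076, 0.22, 1.526, -0, 1.395, -0.126], TCP at [0.225, 0.583, 0.231] pointing down, gripper open.
Joint ranges: [-2.98, 2.98], [-0.91, 2.08], [0.09, 2.57], [-1.24, 4.39], [0.2, 2.65], [-2.68, 2.68]. Speed limits (rad/s): [2.57, 2.57, 3.01, 3.14, 3.14, 3.14].

### API

Orientations are given as [roll, pitch, yaw] about the fixed x, y, z axes, in that order (R = Rz(yaw) Ry(pitch) Rx(roll)).
In Python, from cell import observe, camera, camera_params, close_job gives the robot as it stands.
- The arm moves only by the shell command python3 -m inch 'ROWS' [FORCE]. ROWS is JSON, a list that holds one entry, the list of rows, each a list of 7 numbers: the shift along the tool's x, y, z in m, then the turn, a rotation vector about the tool's x, y, z in rad, then the closure, from 0 (fully open) to 1 (shut). In form: [[[tx, ty, tz, rx, ry, rz, jaw], ...]]. A call has 1 to 10 rows; each row is the pose to reach, as a shift and turn from the pose commanded when the call began, along the tool's axes at that moment; what a row does not reach only later rows make up. A row lasts 1/12 s, in which the tool goes at most 41.7 mm and 7.16 degrees, less where a joint would pass 70% of its speed; a pose out of reach is approached as far as the arm can. A call with a gripper value outside its range is refused whole. The fingers move at their own pace and stop on an object; FORCE is the grip in N (left out, the last holds). Time passes only in rows, so rows that repeat a pose let the fingers close. It gives the time, the measured TCP pose, the force, the opening and the grip force at its end, in the units of the state.
- observe(): the state, without advancing time (a new reading comes with each control period).
- camera(name): name is "side" or "top" or "wrist"; returns (picture, depth): 400x640x3 uint8, red, green, blue; 400x640 float32, m along the optical axis (not along the pixel's ray), 0 where there is no reading.
- camera_params(name): a dict with "vertical_fov" (degrees; the focal length in pixels is half the picture's height over the tangent of half this angle, whatever the lens; pixels are square), "cx", "cy" (the principal point, pixels), "dist" ([k1, k2, p1, p2, k3] as OpenCV has them; the pictures are not rectified), "cam_to_world" (4x4, takes a point from camera to world coordinates). Camera axes: x right, y down, z forward; pixel columns grow to the right and rows downward; lengths in m; the calibration is good to about 2 mm. A picture is of the moment at which its call begins: read the wrist's pose just before it. camera_params takes no time and is no camera call; for the wrist camera it gives the pose at the moment of the call.
- close_job(): hands the job in; it is judged then, once.
The state is a dict: "clock": time; "joint_positions": joint angles; "qd": joint speeds; "joint_torque": joint torques, N m; "eef_pos": TCP position; "ee_rot": TCP orientation; "ft_force": force on the tool from outside, world axes, zero at the start; "moment": the same for the moment, N m; "opening": finger opening in m; "gripper_force": force on a finger pad.
Only numpy, scipy, OpenCV 4.12 (cv2) and the standard library are available. Lean on these libraries where they do the work, as an engineer would, in place of code of your own. Each camera call takes 0.05 s, during which the arm holds its last target. There are 200 camera calls.

## Working session

There is one attempt and no reset: what is moved stays moved. The work goes in short steps, Python scripts to look and compute and a shell command to move; the robot and the scene stay as the last step left them, time stands still between calls to the robot, and variables do not carry over. Pictures are saved under pics/ and viewed, at most 10 in all, crops included, and the job is handed in when it is done.

```bash
ls; mkdir -p pics; cat > h.py <<'E'
import numpy as np, cv2
from cell import observe, camera, camera_params
from scipy.spatial.transform import Rotation as R
def K(p):
    f=200/np.tan(np.radians(p["vertical_fov"])/2)
    return np.array([[f,0,p["cx"]],[0,f,p["cy"]],[0,0,1.]])
def rays(p,uv):
    n=cv2.undistortPoints(np.array(uv,float).reshape(-1,1,2),K(p),np.array(p["dist"],float)).reshape(-1,2)
    T=np.array(p["cam_to_world"]); d=np.c_[n,np.ones(len(n))]@T[:3,:3].T
    return T[:3,3],d
def onplane(p,uv,z):
    o,d=rays(p,uv); return o+d*((z-o[2])/d[:,2])[:,None]
def cloud(p,depth):
    v,u=np.mgrid[0:400,0:640]
    o,d=rays(p,np.c_[u.ravel(),v.ravel()]); P=o+d*depth.ravel()[:,None]
    P[depth.ravel()==0]=np.nan
    return P.reshape(400,640,3)
def save(n,img): cv2.imwrite("pics/"+n,img[...,::-1])
E
python3 - <<'E'
from h import *
for n in("top","side"):
    p=camera_params(n); i,d=camera(n); save(n+"1.png",i); np.savez(n+".npz",i=i,d=d)
    print(n,p["vertical_fov"],np.round(p["dist"],3),np.round(p["cam_to_world"],3).tolist(),(d>0).mean())
print(observe())
E
```

```text
pics
top 46.38311973141262 [-0.03  0.    0.    0.    0.  ] [[-0.01, -0.995, 0.1, 0.381], [-1.0, 0.01, 0.005, -0.013], [-0.006, -0.1, -0.995, 1.162], [0.0, 0.0, 0.0, 1.0]] 0.99615234375
side 44.33632810655966 [-0.124  0.     0.     0.     0.   ] [[0.966, -0.153, 0.208, 0.293], [-0.258, -0.601, 0.756, -0.833], [0.009, -0.784, -0.62, 0.785], [0.0, 0.0, 0.0, 1.0]] 0.9828359375
{'clock': 0.1, 'joint_positions': array([ 1.07588172e+00,  2.21192651e-01,  1.52747587e+00, -1.73860598e-05,
        1.39470440e+00, -1.26105483e-01]), 'qd': array([ 0.00027429,  0.00045507, -0.00159706,  0.00149606, -0.0001848 ,
       -0.00048201]), 'joint_torque': array([ 5.97919570e-04, -4.98236775e+01, -3.90548873e+01, -1.18978428e-04,
        5.58182495e-03, -2.77363472e-05]), 'eef_pos': array([0.22506951, 0.58249026, 0.23029155]), 'ee_rot': array([-3.13982437e+00, -2.06930968e-04,  2.77278641e+00]), 'ft_force': array([-0.35153429,  0.00649193,  0.10300378]), 'moment': array([ 0.02607596,  0.04325905, -0.04556012]), 'gripper_force': 0.0, 'opening': 0.0856566073344088}
```

View pics/top1.png

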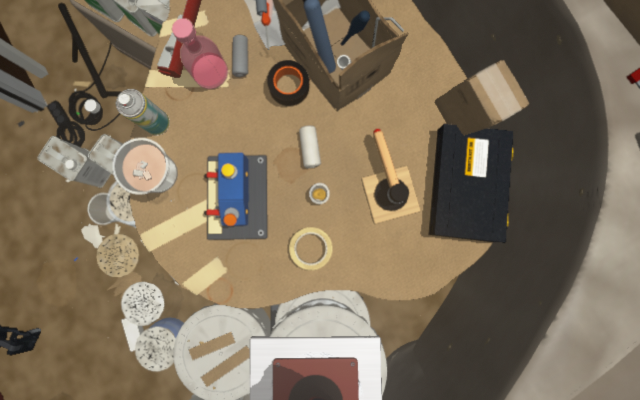

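View pics/side1.png

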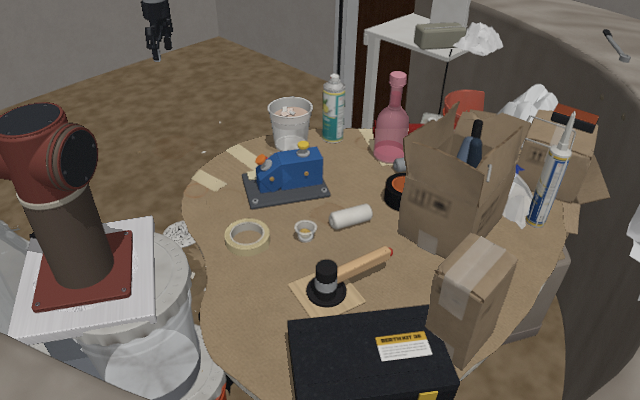

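The top view shows the jig at about (237,195), with the yellow cap at (229,170) and the orange at (231,218). The mallet head is at (391,193) with its handle to (378,131), the cup is at (318,194) and the roller at (309,146). The side view agrees with this: jig at (287,172), mallet at (326,283).

```bash
python3 - <<'E'
from h import *
D={}
for n in("top","side"):
    z=np.load(n+".npz"); p=camera_params(n); i=z["i"]; P=cloud(p,z["d"]); hsv=cv2.cvtColor(i,cv2.COLOR_RGB2HSV); H,S,V=cv2.split(hsv)
    def region(m,name,box,zr):
        x0,y0,x1,y1=box; q=np.zeros_like(m); q[y0:y1,x0:x1]=m[y0:y1,x0:x1]
        q&=(P[...,2]>zr[0])&(P[...,2]<zr[1])
        v,u=np.nonzero(q); 
        if len(u)==0: print(n,name,'none');return
        pts=P[q]; print(n,name,len(u),"uv",u.mean().round(1),v.mean().round(1),"mean",pts.mean(0).round(4),"med",np.median(pts,0).round(4), "minmax",pts.min(0).round(3),pts.max(0).round(3)); return pts
    A=np.ones((400,640),bool)
    if n=="top":
        region((abs(H.astype(int)-26)<6)&(S>150),"yellow",(215,155,245,185),(.11,.15))
        region((abs(H.astype(int)-11)<7)&(S>150),"orange",(218,200,245,232),(.07,.15))
        b=region((abs(H.astype(int)-110)<12)&(S>120),"blue",(200,140,275,245),(.085,.105))
        print(cv2.minAreaRect(b[:,:2].astype(np.float32)*1000))
        b=region(A,"plate",(200,140,275,245),(.007,.018)); print(cv2.minAreaRect(b[:,:2].astype(np.float32)*1000))
        hd=region((V<70),"head",(360,160,425,225),(.06,.11)); print(cv2.minEnclosingCircle(hd[:,:2].astype(np.float32)))
        h=region((S>90),"handle",(360,120,400,185),(.04,.1)); r=cv2.minAreaRect(h[:,:2].astype(np.float32)*1000); print(r); print(cv2.fitLine(h[:,:2].astype(np.float32),2,0,.01,.01).ravel())
        t=region((V<70),"tray",(360,160,425,225),(.012,.022)); print(cv2.minEnclosingCircle(t[:,:2].astype(np.float32)))
        pl=region((V>100)&(S<170),"ply",(355,160,425,230),(.003,.012)); print(cv2.minAreaRect(pl[:,:2].astype(np.float32)*1000))
        for nm,b in dict(roller=(290,115,330,175),cup=(300,178,335,210),tape=(283,222,338,275)).items(): region(A,nm,b,(.01,.06))
        # tall stuff near back
        region(A,"box",(260,0,420,110),(.02,.4)); region(A,"case",(425,110,530,250),(.02,.4)); region(A,"tape2",(262,55,312,110),(.02,.4)); region(A,'cupL',(108,130,180,200),(.02,.4))
        print("table",np.nanmedian(P[210:235,275:295,2]))
    else:
        region((abs(H.astype(int)-26)<6)&(S>150),"yellow",(290,135,315,155),(.1,.15))
        region((abs(H.astype(int)-11)<7)&(S>150),"orange",(252,148,275,172),(.07,.15))
        region((V<70),"head",(310,255,345,310),(.085,.11))
        region((S>90),"handle",(335,240,398,285),(.04,.1))
E
```

```text
top yellow 117 uv 227.5 169.6 mean [0.5445 0.1902 0.1261] med [0.5439 0.1905 0.1264] minmax [0.532 0.178 0.117] [0.558 0.203 0.13 ]
top orange 107 uv 229.6 219.1 mean [0.4344 0.1894 0.1011] med [0.4346 0.1892 0.1011] minmax [0.423 0.177 0.091] [0.446 0.203 0.11 ]
top blue 1049 uv 231.5 181.2 mean [0.5226 0.1873 0.0933] med [0.516  0.1861 0.0937] minmax [0.463 0.161 0.085] [0.589 0.219 0.102]
((525.9205932617188, 189.8812255859375), (125.7951889038086, 58.09606170654297), 0.253640353679657)
top plate 2391 uv 243.6 203.0 mean [0.4789 0.1718 0.012 ] med [0.4731 0.1535 0.0117] minmax [0.392 0.116 0.007] [0.598 0.263 0.018]
((495.06146240234375, 189.52557373046875), (147.1492462158203, 206.13497924804688), 89.79319763183594)
top head 283 uv 398.1 192.8 mean [ 0.4917 -0.1976  0.0894] med [ 0.4913 -0.1974  0.0914] minmax [ 0.473 -0.219  0.061] [ 0.512 -0.178  0.098]
((0.4935417175292969, -0.19854028522968292), 0.02188619039952755)
top handle 595 uv 384.8 157.2 mean [ 0.5805 -0.1728  0.0632] med [ 0.5802 -0.1728  0.0645] minmax [ 0.512 -0.203  0.04 ] [ 0.651 -0.147  0.091]
((581.832580566406
[... 1422 characters left out ...]
38 uv 143.1 166.5 mean [0.5583 0.3913 0.1006] med [0.5567 0.3915 0.1006] minmax [0.493 0.325 0.02 ] [0.664 0.452 0.133]
table -0.0007506153648033642
side yellow 72 uv 302.9 144.6 mean [0.5454 0.1855 0.1259] med [0.5458 0.1848 0.1263] minmax [0.532 0.172 0.12 ] [0.559 0.203 0.129]
side orange 74 uv 260.3 159.0 mean [0.4352 0.1846 0.1012] med [0.435  0.184  0.1014] minmax [0.424 0.172 0.092] [0.448 0.205 0.11 ]
side head 298 uv 326.2 268.0 mean [ 0.4937 -0.2055  0.0921] med [ 0.4936 -0.2065  0.0925] minmax [ 0.474 -0.224  0.085] [ 0.514 -0.18   0.097]
side handle 563 uv 364.6 263.3 mean [ 0.5841 -0.1818  0.058 ] med [ 0.5855 -0.1816  0.059 ] minmax [ 0.512 -0.214  0.04 ] [ 0.653 -0.152  0.08 ]
```

```bash
cat >> h.py <<'E'
def pose():
    s=observe(); return np.array(s["eef_pos"]),R.from_euler('xyz',s["ee_rot"])
def rot(yaw,tilt=0): # tool down, x axis at yaw deg, then tilt about world y (neg -> fingers point +x)
    return R.from_euler('y',tilt,degrees=True)*R.from_euler('z',yaw,degrees=True)*R.from_euler('x',180,degrees=True)
def go(pos,r):
    p,q=pose(); print("shift",q.inv().apply(np.array(pos)-p).round(4),"turn",(q.inv()*r).as_rotvec().round(4))
E
python3 -c "
from h import *
go([.556,-.180,.20],rot(196.2))"
```

```text
shift [-0.5836 -0.5919  0.0312] turn [-0.0016 -0.0008 -0.6515]
```

```bash
python3 -m inch '[[[-0.292,-0.296,0,0,0,-0.326,0],[-0.292,-0.296,0,0,0,-0.326,0],[-0.292,-0.296,0,0,0,-0.326,0],[-0.292,-0.296,0,0,0,-0.326,0],[-0.292,-0.296,0,0,0,-0.326,0],[-0.584,-0.592,0,0,0,-0.65,0],[-0.584,-0.592,0,0,0,-0.65,0],[-0.584,-0.592,0,0,0,-0.65,0],[-0.584,-0.592,0,0,0,-0.65,0],[-0.584,-0.592,0,0,0,-0.65,0]]]'; python3 -c "
from h import *
go([.556,-.180,.17],rot(196.2))"
```

```text
clock: 0.93
eef_pos: [0.3864, 0.2116, 0.2312]
ee_rot: [3.142, 0.0, -2.859]
ft_force: [1.7, 0.3, 0.5]
opening: 0.0855
gripper_force: 0.0
shift [-0.0537 -0.4234  0.0612] turn [0. 0. 0.]
```

```bash
python3 -m inch '[[[-0.054,-0.423,0.06,0,0,0,0],[-0.054,-0.423,0.06,0,0,0,0],[-0.054,-0.423,0.06,0,0,0,0],[-0.054,-0.423,0.06,0,0,0,0],[-0.054,-0.423,0.06,0,0,0,0],[-0.054,-0.423,0.06,0,0,0,0],[-0.054,-0.423,0.06,0,0,0,0],[-0.054,-0.423,0.06,0,0,0,0],[-0.054,-0.423,0.06,0,0,0,0],[-0.054,-0.423,0.06,0,0,0,0]]]'; python3 - <<'E'
from h import *
print(pose()[0]); p=camera_params("wrist"); i,d=camera("wrist"); save("w1.png",i); np.savez("w1.npz",i=i,d=d,T=p["cam_to_world"])
P=cloud(p,d); hsv=cv2.cvtColor(i,cv2.COLOR_RGB2HSV); H,S,V=cv2.split(hsv)
print(np.round(p["cam_to_world"],3).tolist(), p["vertical_fov"])
m=(S>90)&(P[...,2]>.045)&(P[...,2]<.08)&(abs(P[...,0]-.57)<.09)
pts=P[m][:,:2].astype(np.float32); print(len(pts),cv2.minAreaRect(pts*1000))
m=(V<80)&(P[...,2]>.085)&(P[...,2]<.105); pts=P[m]; print(len(pts)); 
if len(pts): print(cv2.minEnclosingCircle(pts[:,:2].astype(np.float32)))
m=(V<90)&(P[...,2]>.013)&(P[...,2]<.021)&(abs(P[...,0]-.495)<.05)&(abs(P[...,1]+.19)<.06); pts=P[m]; print(len(pts));
if len(pts): print(cv2.minEnclosingCircle(pts[:,:2].astype(np.float32)),pts.min(0),pts.max(0))
E
```

```text
clock: 1.77
eef_pos: [0.5502, -0.1674, 0.1725]
ee_rot: [3.141, -0.0, -2.861]
ft_force: [1.2, -0.2, 0.8]
opening: 0.0852
gripper_force: 0.0
[ 0.55023481 -0.16740413  0.17252879]
[[-0.277, 0.916, 0.29, 0.475], [0.961, 0.264, 0.085, -0.189], [0.001, 0.303, -0.953, 0.316], [0.0, 0.0, 0.0, 1.0]] 64.96913834191014
4931 ((582.5980834960938, -111.713623046875), (553.9628295898438, 138.80352783203125), 89.92747497558594)
0
235
((0.5009115934371948, -0.19167594611644745), 0.03818308562040329) [ 0.47566616 -0.22123093  0.01300737] [ 0.53370208 -0.15803647  0.01885439]
```

View pics/w1.png

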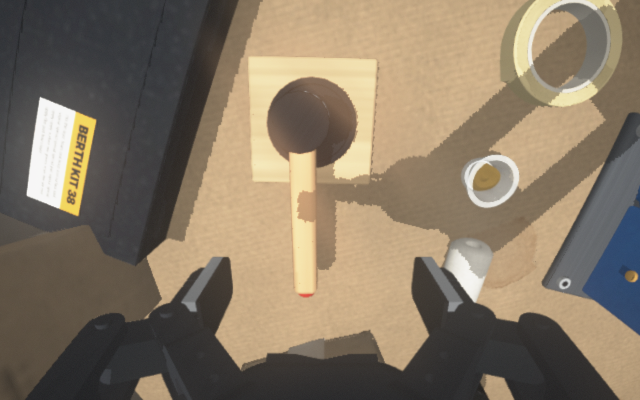

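The wrist view shows the handle running from (302,152) to (306,293), the head top at (299,119), and the plate corners at (249,57), (377,59), (370,184) and (252,181). The fingers are clear on both sides of the handle.

```bash
python3 - <<'E'
from h import *
z=np.load("w1.npz"); p=dict(camera_params("wrist")); p["cam_to_world"]=z["T"]
a=onplane(p,[[303,165],[305,285]],.066); print("handle",a.round(4)); d=a[1]-a[0]; print(np.degrees(np.arctan2(d[1],d[0])))
print("head",onplane(p,[[299,119]],.092).round(4))
c=onplane(p,[[249,57],[377,59],[370,184],[252,181]],.008); print(c.round(4),c.mean(0))
# tray outer circle by dark mask
i=z["i"]; g=i.max(2); m=((g<75)).astype(np.uint8); m[:60]=0;m[170:]=0;m[:,:255]=0;m[:,370:]=0
k=max(cv2.findContours(m,0,1)[0],key=cv2.contourArea); (c,r)=cv2.minEnclosingCircle(k); print(c,r,onplane(p,[c],.017).round(4))
print(pose()[0])
go([.556,-.180,.033],rot(196.2))
E
```

```text
handle [[ 0.5275 -0.1888  0.066 ]
 [ 0.6346 -0.1582  0.066 ]]
15.967303384213178
head [[ 0.4915 -0.1999  0.092 ]]
[[ 0.4565 -0.2625  0.008 ]
 [ 0.4259 -0.1499  0.008 ]
 [ 0.5396 -0.1186  0.008 ]
 [ 0.5696 -0.2343  0.008 ]] [ 0.49790507 -0.1913178   0.008     ]Traceback (most recent call last):
  File "<stdin>", line 8, in <module>
ValueError: max() iterable argument is empty
```

```bash
python3 - <<'E'
from h import *
print(pose()[0])
go([.556,-.1805,.033],rot(196.1))
E
```

```text
[ 0.55173053 -0.17396207  0.17076856]
shift [-0.0025 -0.007   0.1378] turn [-0.0032 -0.0015 -0.0034]
```

```bash
python3 -m inch '[[[0,0,0.03,0,0,0,0],[0,0,0.06,0,0,0,0],[0,0,0.08,0,0,0,0],[0,0,0.08,0,0,0,0],[0,0,0.08,0,0,0,0],[0,0,0.08,0,0,0,0]]]'; python3 - <<'E'
from h import *
go([.556,-.1805,.033],rot(196.1))
E
```

```text
clock: 2.32
eef_pos: [0.5509, -0.1656, 0.0946]
ee_rot: [-3.141, 0.001, -2.86]
ft_force: [0.3, -0.3, 0.3]
opening: 0.0852
gripper_force: 0.0
shift [-0.0007 -0.0157  0.0616] turn [-0.001   0.0012  0.0004]
```

```bash
python3 -m inch '[[[0,-0.0155,0.02,0,0,0,0],[0,-0.0155,0.04,0,0,0,0],[0,-0.0155,0.06,0,0,0,0],[0,-0.0155,0.0615,0,0,0,0],[0,-0.0155,0.0615,0,0,0,0]]]'; python3 - <<'E'
from h import *
go([.556,-.1805,.033],rot(196.1))
E
```

```text
clock: 2.73
eef_pos: [0.5546, -0.1801, 0.0325]
ee_rot: [3.141, -0.0, -2.86]
ft_force: [-0.5, -0.3, 0.4]
opening: 0.085
gripper_force: 0.0
shift [-0.0013 -0.0007 -0.0005] turn [ 0.0001 -0.0001  0.0005]
```

Close on the handle with full force.

```bash
python3 -m inch '[[[0,0,0,0,0,0,1],[0,0,0,0,0,0,1],[0,0,0,0,0,0,1],[0,0,0,0,0,0,1],[0,0,0,0,0,0,1],[0,0,0,0,0,0,1],[0,0,0,0,0,0,1],[0,0,0,0,0,0,1]]]' 110; python3 -c "
from h import *
print(pose()[0],observe()['opening'])"
```

```text
clock: 3.4
eef_pos: [0.555, -0.1805, 0.0327]
ee_rot: [-3.141, 0.001, -2.86]
ft_force: [-0.9, 0.9, 6.2]
opening: 0.0202
gripper_force: 106.6
[ 0.55495311 -0.18054649  0.03271623] 0.020189514622746346
```

```bash
python3 -m inch '[[[0,0,-0.03,0,0,0,1],[0,0,-0.07,0,0,0,1],[0,0,-0.11,0,0,0,1],[0,0,-0.14,0,0,0,1],[0,0,-0.16,0,0,0,1],[0,0,-0.16,0,0,0,1],[0,0,-0.16,0,0,0,1]]]'; python3 - <<'E'
from h import *
print(observe()["ft_force"],observe()["opening"])
p=camera_params("wrist"); i,d=camera("wrist"); save("w2.png",i)
p=camera_params("side"); i,d=camera("side"); save("s2.png",cv2.resize(i[120:320,250:450],(600,600)))
q,r=pose(); print(q,r.as_euler('xyz'))
P=cloud(p,d); S=cv2.cvtColor(i,cv2.COLOR_RGB2HSV)[...,1]; V=i.max(2)
m=(S>90)&(P[...,2]>.17)&(P[...,2]<.26)&(P[...,0]>.5)&(P[...,0]<.7)&(abs(P[...,1]+.18)<.08)
x=P[m]; print(len(x), x.mean(0), x.min(0),x.max(0))
u=np.linalg.svd(x-x.mean(0),full_matrices=False)[2][0]; print(u)
go([.57,0,.2],rot(180)); go([.61,.189,.2],rot(180))
E
```

```text
clock: 3.98
eef_pos: [0.5547, -0.1803, 0.1919]
ee_rot: [-3.141, 0.001, -2.86]
ft_force: [-0.9, -0.6, -4.9]
opening: 0.0205
gripper_force: 108.4
[-0.93259148 -0.60956474 -4.91949052] 0.020500792738439435
[ 0.55291615 -0.17951246  0.1888387 ] [ 3.13850588 -0.0032529  -2.8604432 ]
405 [ 0.58114717 -0.18206539  0.21366319] [ 0.51026105 -0.2283082   0.19566451] [ 0.65105279 -0.14460563  0.25868508]
[-0.95262865 -0.29688735  0.06600414]
shift [-0.0662  0.1678 -0.0109] turn [ 0.0026 -0.0037  0.2811]
shift [-0.1571  0.3382 -0.0106] turn [ 0.0026 -0.0037  0.2811]
```

View pics/s2.png

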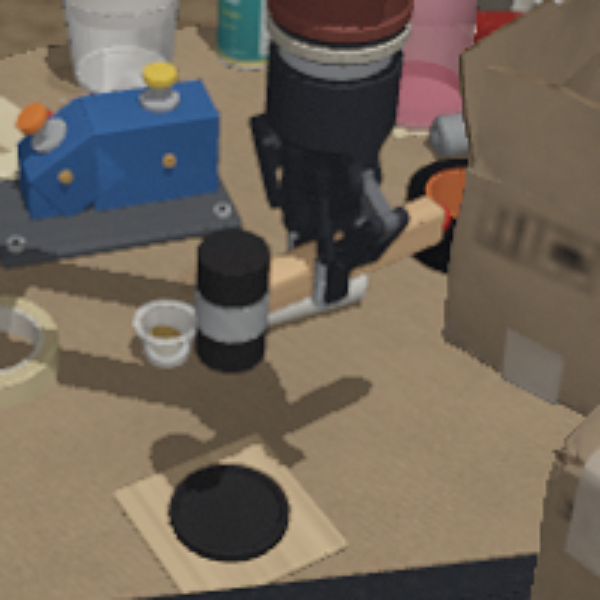

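The side view shows the mallet held level, with the head upright at crop (232,300) and the tray empty at (230,510). I'm carrying it to above the upright pin.

```bash
python3 -m inch '[[[-0.01,0.035,-0.01,0,0,0.06,1],[-0.025,0.075,-0.01,0,0,0.12,1],[-0.04,0.115,-0.01,0,0,0.18,1],[-0.055,0.15,-0.01,0,0,0.24,1],[-0.07,0.185,-0.01,0,0,0.28,1],[-0.09,0.22,-0.01,0,0,0.28,1],[-0.11,0.255,-0.01,0,0,0.28,1],[-0.13,0.29,-0.01,0,0,0.28,1],[-0.15,0.325,-0.01,0,0,0.28,1],[-0.157,0.338,-0.01,0,0,0.28,1]]]'; python3 -m inch '[[[0,0,0.01,0,0,0,1],[0,0,0.01,0,0,0,1],[0,0,0.01,0,0,0,1],[0,0,0.01,0,0,0,1]]]'; python3 - <<'E'
from h import *
p=camera_params("side"); q,r=pose(); i,d=camera("side"); print(q,r.as_euler('xyz')); save("s3.png",cv2.resize(i[60:260,200:400],(600,600)))
pw=camera_params("wrist"); iw,dw=camera("wrist"); save("w3.png",iw)
go([.61,.189,.18],rot(180))
E
```

```text
clock: 4.92
eef_pos: [0.6101, 0.193, 0.1981]
ee_rot: [3.14, -0.005, -3.137]
ft_force: [-0.3, -0.6, -3.9]
opening: 0.0205
gripper_force: 108.4
clock: 5.25
eef_pos: [0.6107, 0.1864, 0.1902]
ee_rot: [-3.141, -0.003, 3.141]
ft_force: [-0.1, 0.3, -4.4]
opening: 0.021
gripper_force: 108.5
[0.61065438 0.1864081  0.19022767] [-3.14059797e+00 -2.78189631e-03  3.14130323e+00]
shift [0.0014 0.0025 0.0117] turn [-0.0003 -0.0004 -0.0007]
```

View pics/s3.png

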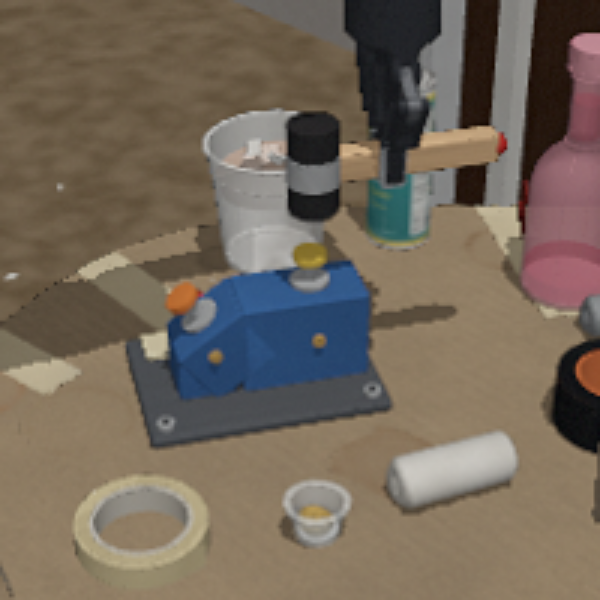

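The side view shows the mallet head (313,165) directly above the yellow cap (310,257), about 42 mm clear. First blow.

```bash
python3 -m inch '[[[0.001,0.002,0.012,0,0,0,1],[0.001,0.002,0.033,0,0,0,1],[0.001,0.002,0.055,0,0,0,1],[0.001,0.002,0.055,0,0,0,1]]]'; python3 -m inch '[[[0,0,-0.02,0,0,0,1],[0,0,-0.045,0,0,0,1],[0,0,-0.045,0,0,0,1],[0,0,-0.045,0,0,0,1]]]'; python3 - <<'E'
from h import *
p=camera_params("side"); q,r=pose(); i,d=camera("side"); print(q,r.as_euler('xyz')); save("s4.png",cv2.resize(i[60:260,200:400],(600,600)))
H,S,V=cv2.split(cv2.cvtColor(i,cv2.COLOR_RGB2HSV)); P=cloud(p,d)
m=(abs(H.astype(int)-26)<6)&(S>150); m[:,:290]=0;m[:,315:]=0;m[:135]=0;m[160:]=0
v,u=np.nonzero(m); print(len(u),u.mean(),v.mean(),P[m].mean(0))
E
```

```text
clock: 5.68
eef_pos: [0.6101, 0.1894, 0.1343]
ee_rot: [3.141, -0.001, 3.142]
ft_force: [0.1, 0.6, -2.2]
opening: 0.0205
gripper_force: 108.4
clock: 6.02
eef_pos: [0.6118, 0.1899, 0.1836]
ee_rot: [3.141, 0.004, -3.141]
ft_force: [0.1, -0.2, -4.3]
opening: 0.0203
gripper_force: 108.7
[0.61175806 0.18992002 0.18358283] [ 3.14087912  0.00414845 -3.1408966 ]
69 302.7971014492754 149.43478260869566 [0.54496887 0.18552877 0.11154427]
```

View pics/s4.png

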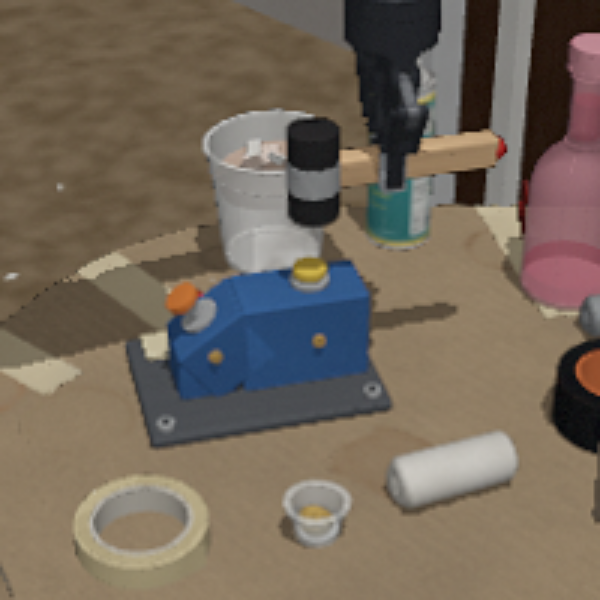

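The yellow cap is down by about 14 mm, at (310,270) in the crop. One slightly deeper blow will make sure it is fully home.

```bash
python3 -m inch '[[[0,0,0.008,0,0,0,1],[0,0,0.029,0,0,0,1],[0,0,0.0485,0,0,0,1],[0,0,0.0485,0,0,0,1]]]'; python3 -m inch '[[[0,0,-0.02,0,0,0,1],[0,0,-0.055,0,0,0,1],[0,0,-0.085,0,0,0,1],[0,0,-0.085,0,0,0,1],[0,0,-0.085,0,0,0,1]]]'; python3 - <<'E'
from h import *
p=camera_params("side"); q,r=pose(); i,d=camera("side"); print(q,r.as_euler('xyz'))
H,S,V=cv2.split(cv2.cvtColor(i,cv2.COLOR_RGB2HSV)); P=cloud(p,d)
m=(abs(H.astype(int)-26)<6)&(S>150); m[:,:290]=0;m[:,315:]=0;m[:135]=0;m[160:]=0
v,u=np.nonzero(m); print(len(u),u.mean(),v.mean(),P[m].mean(0))
m=(S>90)&(P[...,2]>.19)&(P[...,2]<.30)&(P[...,0]>.57)&(P[...,0]<.72)&(abs(P[...,1]-.189)<.04); x=P[m]
f=cv2.fitLine(x.astype(np.float32),cv2.DIST_HUBER,0,.01,.01).ravel(); print(len(x),f)
# slanted strike: face centre c, axis a
t=35; a=np.array([-np.sin(np.radians(t)),0,np.cos(np.radians(t))]); hx=np.array([np.cos(np.radians(t)),0,np.sin(np.radians(t))])
c=np.array([.435,.189,.101])
for g in(.04,0,-.014): print(g,c+a*(g+.0207)+.065*hx)
go(c+a*(.04+.0207)+.065*hx,rot(180,-35))
E
```

```text
clock: 6.4
eef_pos: [0.6092, 0.1897, 0.1292]
ee_rot: [-3.141, -0.003, -3.141]
ft_force: [0.1, 0.6, -2.9]
opening: 0.0208
gripper_force: 110.9
clock: 6.82
eef_pos: [0.6112, 0.1901, 0.219]
ee_rot: [3.141, 0.002, -3.14]
ft_force: [-0.3, 0.3, -4.5]
opening: 0.0205
gripper_force: 110.9
[0.61117945 0.19011035 0.2189871 ] [ 3.14117304e+00  2.46509976e-03 -3.14044955e+00]
67 302.65671641791045 149.3582089552239 [0.54456007 0.18534969 0.11195009]
462 [ 9.9524820e-01 -2.2223545e-04 -9.7370110e-02  6.4166945e-01
  1.8026966e-01  2.3948178e-01]
0.04 [0.45342879 0.189      0.188005  ]
0 [0.47637185 0.189      0.15523892]
-0.014 [0.48440192 0.189      0.14377079]
shift [ 0.1563 -0.0007  0.0289] turn [ 1.000e-04 -6.125e-01  1.200e-03]
```

```bash
python3 - <<'E'
from h import *
p=camera_params("top")
def an(i,d,hz,hx,c,tag):
    P=cloud(p,d); S=cv2.cvtColor(i,cv2.COLOR_RGB2HSV)[...,1]; V=i.max(2)
    hx=np.array(hx); n=np.array([-hx[1],hx[0]]); rel=P[...,:2]-np.array(c); a=rel@hx; b=rel@n
    m=(np.hypot(a,b)<.018)&(abs(P[...,2]-hz)<.012)
    A=np.c_[a[m],b[m],np.ones(m.sum())]; print(tag,"head top plane",m.sum(),np.linalg.lstsq(A,P[m][:,2],rcond=None)[0].round(4))
    m=(a>.03)&(a<.16)&(abs(b)<.008)&(abs(P[...,2]-hz+.027)<.015)&(S>80)
    A=np.c_[a[m],np.ones(m.sum())]; print(tag,"handle",m.sum(),a[m].min(),a[m].max(),np.linalg.lstsq(A,P[m][:,2],rcond=None)[0].round(4))
z=np.load("top.npz"); an(z["i"],z["d"],.092,[np.cos(.28),np.sin(.28)],[.4935,-.199],"start")
q,r=pose(); i,d=camera("top"); an(i,d,q[2]+.0593,[1,0],[q[0]-.065,q[1]],"now"); print(q); save("t5.png",i)
# side-view head silhouette
for tag,(i,d) in {"side":camera("side")}.items():
    m=(i.max(2)<75).astype(np.uint8); m[:, :290]=0; m[:,318:]=0; m[:80]=0; m[140:]=0
    k=max(cv2.findContours(m,0,1)[0],key=cv2.contourArea); print(cv2.boundingRect(k),cv2.minAreaRect(k))
save("s5.png",cv2.resize(i[60:180,240:400],(800,600)))
E
```

```text
start head top plane 188 [-0.0082 -0.0044  0.0919]
start handle 358 0.030220289614337165 0.159877424188619 [-0.0106  0.0663]
now head top plane 0 [0. 0. 0.]
now handle 14 0.13227306109487103 0.15993391801959755 [-0.1701  0.2671]
[0.60982075 0.18987675 0.21667484]
(295, 84, 20, 18) ((304.5, 92.5), (19.0, 17.0), 0.0)
```

View pics/s5.png

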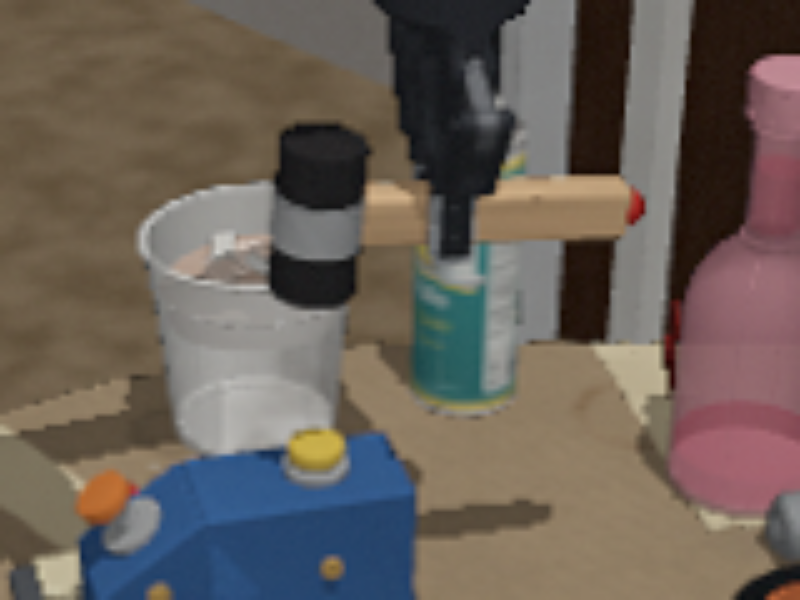

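The side view shows the head leaning slightly (base at (315,300), top at (325,130)) and the handle end dropped to (636,205), so the mallet turned a few degrees in the grip. The yellow cap is seated. I'll quantify the lean from the handle tip.

```bash
python3 - <<'E'
from h import *
p=camera_params("side")
def yplane(uv,y):
    o,d=rays(p,[uv]); return (o+d*((y-o[1])/d[0,1]))[0]
def red(fn,x0,y0,s,q):
    i=cv2.imread("pics/"+fn); H,S,V=cv2.split(cv2.cvtColor(i,cv2.COLOR_BGR2HSV)); m=((H<6)|(H>174))&(S>150)
    if s==3: m[:,:480]=0; m[:, 515:]=0; m[:120]=0; m[165:]=0
    else: m[:,:610]=0; m[:,650:]=0; m[:170]=0; m[230:]=0
    v,u=np.nonzero(m); uv=[x0+u.mean()/s,y0+v.mean()/s]; e=yplane(uv,q[1])
    g=np.array(q)+[0,0,.019]; dd=e-g; print(fn,len(u),np.round(uv,1),e.round(4),"rel grip",dd.round(4),"deg",np.degrees(np.arctan2(dd[2],dd[0])).round(2))
red("s3.png",200,60,3,[.6107,.1864,.1902])
red("s4.png",200,60,3,[.6118,.1899,.1836])
red("s5.png",240,60,5,[.6098,.1899,.2167])
E
```

```text
s3.png 109 [367.2 108. ] [0.7108 0.1864 0.2075] rel grip [ 0.1001  0.     -0.0017] deg -0.97
s4.png 105 [367.  109.6] [0.712  0.1899 0.2012] rel grip [ 0.1002  0.     -0.0014] deg -0.79
s5.png 311 [367.1 101.7] [0.7106 0.1899 0.2234] rel grip [ 0.1008  0.     -0.0123] deg -6.93
```

```bash
cat >> h.py <<'E'
def strike(gap,slip=6,c=(.435,.189,.101),t=35):
    s=lambda k:np.sin(np.radians(k)); k_=lambda k:np.cos(np.radians(k))
    a=np.array([-s(t),0,k_(t)]); hx=np.array([k_(t),0,s(t)]); w=t+slip
    return np.array(c)+a*(gap+.0397)+.065*hx+.019*np.array([s(w),0,-k_(w)]), rot(180,-w)
E
python3 - <<'E'
from h import *
q,r=strike(.045); print(q); go(q,r); print(r.as_matrix()[:,2])
E
```

```text
[0.45212808 0.189      0.19332516]
shift [ 0.1565 -0.0005  0.0223] turn [-5.000e-04 -7.207e-01  1.500e-03]
[ 6.56059029e-01  1.22464680e-16 -7.54709580e-01]
```

```bash
python3 -m inch '[[[0.025,0,0,0,-0.1,0,1],[0.05,0,0.002,0,-0.22,0,1],[0.075,0,0.005,0,-0.34,0,1],[0.1,0,0.01,0,-0.46,0,1],[0.125,0,0.014,0,-0.58,0,1],[0.145,0,0.018,0,-0.68,0,1],[0.156,0,0.022,0,-0.72,0,1],[0.156,0,0.022,0,-0.72,0,1],[0.156,0,0.022,0,-0.72,0,1],[0.156,0,0.022,0,-0.72,0,1]]]'; python3 - <<'E'
from h import *
p=camera_params("side"); q,r=pose(); i,d=camera("side"); print(q,r.as_matrix()[:,2],observe()["joint_positions"].round(2)); save("s6.png",cv2.resize(i[80:200,200:360],(800,600)))
go(*strike(.045)); go(*strike(-.0135))
E
```

```text
clock: 7.8
eef_pos: [0.4547, 0.19, 0.1962]
ee_rot: [-3.142, 0.719, -3.14]
ft_force: [1.0, 0.1, -2.6]
opening: 0.0205
gripper_force: 110.7
[0.45469658 0.18997441 0.19622871] [ 0.65864407  0.00094781 -0.75245405] [ 0.42 -0.55  2.42 -0.46  0.64 -0.87]
shift [ 0.0049 -0.001   0.0006] turn [0.0008 0.0043 0.0003]
shift [ 0.0113 -0.001   0.0588] turn [0.0008 0.0043 0.0003]
```

View pics/s6.png

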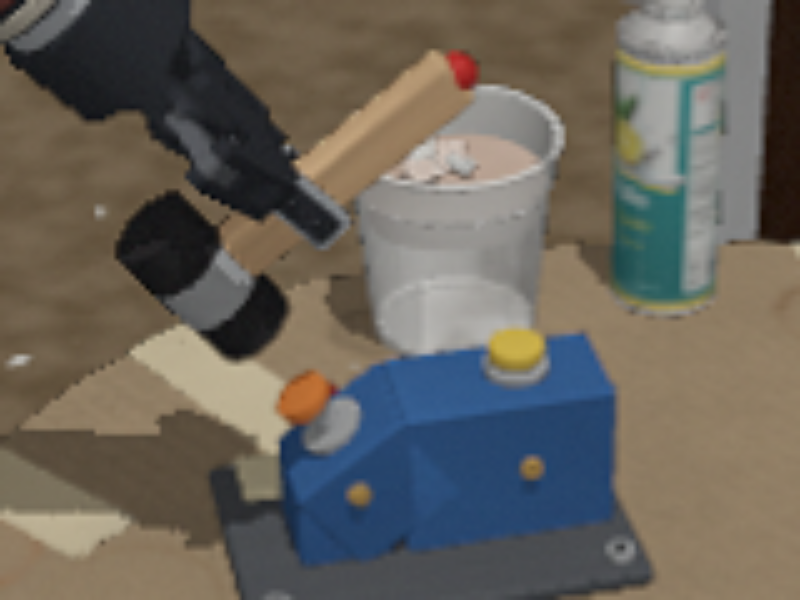

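The side view shows the mallet head (200,275) tilted to face the orange cap (307,397), with the handle tip at (463,70). A quick numeric check of tilt and aim:

```bash
python3 - <<'E'
from h import *
p=camera_params("side"); q=np.array([.4547,.19,.1962]); tz=np.array([.6586,0,-.7525]); g=q-.019*tz
i=cv2.imread("pics/s6.png"); H,S,V=cv2.split(cv2.cvtColor(i,cv2.COLOR_BGR2HSV)); m=((H<6)|(H>174))&(S>150); m[100:]=0; m[:,:430]=0; m[:,500:]=0
v,u=np.nonzero(m); uv=[200+u.mean()/5,80+v.mean()/5]
o,d=rays(p,[uv]); e=(o+d*((.19-o[1])/d[0,1]))[0]; dd=e-g; print(uv,dd,np.degrees(np.arctan2(dd[2],dd[0])))
t=np.arctan2(dd[2],dd[0]); 
for t in(t,np.radians(35)):
    hx=np.array([np.cos(t),0,np.sin(t)]); a=np.array([-np.sin(t),0,np.cos(t)]); f=g-.065*hx-.0397*a
    c=np.array([.435,.189,.101]); A=np.array([-.5736,0,.8192]); X=np.array([.8192,0,.5736]); print("gap",(f-c)@A,"lateral",(f-c)@X)
E
```

```text
[np.float64(292.5922178988327), np.float64(93.67652399481193)] [7.98157878e-02 5.55111512e-17 5.67634547e-02] 35.41970655108937
gap 0.04540039360512908 lateral 0.003984496051287648
gap 0.04587548887312193 lateral 0.0036919225137553857
```

```bash
python3 -m inch '[[[0.0045,-0.001,0,0,0,0,1],[0.0045,-0.001,0,0,0,0,1],[0.006,-0.001,0.015,0,0,0,1],[0.0085,-0.001,0.037,0,0,0,1],[0.011,-0.001,0.0585,0,0,0,1],[0.011,-0.001,0.0585,0,0,0,1]]]'; python3 -m inch '[[[-0.003,0,-0.02,0,0,0,1],[-0.005,0,-0.045,0,0,0,1],[-0.005,0,-0.045,0,0,0,1],[-0.005,0,-0.045,0,0,0,1]]]'; cat > cap.py <<'E'
from h import *
p=camera_params("side"); q,r=pose(); i,d=camera("side"); print(q,r.as_matrix()[:,2].round(3))
H,S,V=cv2.split(cv2.cvtColor(i,cv2.COLOR_RGB2HSV)); P=cloud(p,d)
m=(abs(H.astype(int)-11)<7)&(S>150); m[:,:250]=0;m[:,277:]=0;m[:148]=0;m[178:]=0
v,u=np.nonzero(m); x=P[m].mean(0); print(len(u),u.mean().round(1),v.mean().round(1),x.round(4),"depth along axis",((np.array([.4352,.1846,.1012])-x)@[-.5736,0,.8192]).round(4))
m=((H<6)|(H>174))&(S>150)&(P[...,2]>.15)&(abs(P[...,0]-.55)<.1); v,u=np.nonzero(m)
if len(u):
    o,dd=rays(p,[[u.mean(),v.mean()]]); e=(o+dd*((q[1]-o[1])/dd[0,1]))[0]-(q-.019*r.as_matrix()[:,2]); print("tip",len(u),u.mean(),v.mean(),e.round(4),"handle deg",np.degrees(np.arctan2(e[2],e[0])).round(2))
save("cap_%d.png"%(observe()["clock"]*100),cv2.resize(i[80:200,200:360],(800,600)))
go(*strike(.045)); go(*strike(-.0135))
E
python3 cap.py
```

```text
clock: 8.35
eef_pos: [0.4869, 0.189, 0.1444]
ee_rot: [3.141, 0.72, 3.142]
ft_force: [-1.1, 1.2, -1.4]
opening: 0.0206
gripper_force: 112.8
clock: 8.68
eef_pos: [0.46, 0.1892, 0.1842]
ee_rot: [3.139, 0.723, 3.141]
ft_force: [-0.3, 0.1, -3.4]
opening: 0.021
gripper_force: 112.6
[0.45999351 0.18921783 0.18422772] [ 0.662  0.002 -0.75 ]
72 263.5 162.5 [0.4428 0.1848 0.0893] depth along axis 0.0141
tip 23 295.39130434782606 99.08695652173913 [0.081  0.     0.0543] handle deg 33.86
shift [-0.0014  0.0001 -0.0127] turn [0.001  0.0056 0.0002]
shift [0.0051 0.0001 0.0454] turn [0.001  0.0056 0.0002]
```

The orange cap moved about 14 mm. One more confirming blow, slightly deeper.

```bash
python3 -m inch '[[[0.001,0,0.008,0,0,0,1],[0.003,0,0.028,0,0,0,1],[0.0055,0,0.048,0,0,0,1],[0.0055,0,0.048,0,0,0,1]]]'; python3 -m inch '[[[-0.003,0,-0.03,0,0,0,1],[-0.008,0,-0.07,0,0,0,1],[-0.01,0,-0.1,0,0,0,1],[-0.01,0,-0.1,0,0,0,1],[-0.01,0,-0.1,0,0,0,1]]]'; python3 cap.py; ls pics | tail -3
```

```text
clock: 9.07
eef_pos: [0.4875, 0.1887, 0.1403]
ee_rot: [-3.142, 0.718, -3.141]
ft_force: [-0.7, -1.0, 0.3]
opening: 0.0208
gripper_force: 115.8
clock: 9.48
eef_pos: [0.4287, 0.1893, 0.2258]
ee_rot: [3.14, 0.723, -3.141]
ft_force: [-0.4, 0.5, -3.0]
opening: 0.0207
gripper_force: 115.5
[0.42867104 0.18929513 0.22580935] [ 0.662  0.002 -0.75 ]
72 263.5 162.5 [nan nan nan] depth along axis nan
tip 29 284.0689655172414 86.58620689655173 [0.0859 0.     0.048 ] handle deg 29.22
shift [0.0018 0.0003 0.0386] turn [0.0006 0.0041 0.0009]
shift [0.0082 0.0002 0.0968] turn [0.0006 0.0041 0.0009]
w1.png
w2.png
w3.png
```

```bash
cp $(ls -t pics/cap_*.png | head -1) pics/v9.png; python3 - <<'E'
from h import *
# placing: level mallet, tool tilt = -slip; head axis to rest centre, yaw 16
s=11.4
for yaw in (16.,):
    Y=R.from_euler('z',yaw,degrees=True); rr=Y*rot(180,-s)
    for z in (.10,.001):
        g=np.array([.498,-.191,.012+z+.0397])+Y.apply([.065,0,0]); q=g+.019*rr.as_matrix()[:,2]; print(z,q); go(q,rr)
go([.45,.189,.26],rot(180,-s))
E
```

```text
0.1 [ 0.56409202 -0.17204842  0.13307485]
shift [-0.0423 -0.3609  0.1575] turn [-0.1248  0.5173 -0.2521]
0.001 [ 0.56409202 -0.17204842  0.03407485]
shift [ 0.0229 -0.3609  0.2319] turn [-0.1248  0.5173 -0.2521]
shift [-0.0405  0.0003 -0.0129] turn [4.000e-04 5.207e-01 1.000e-03]
```

View pics/v9.png

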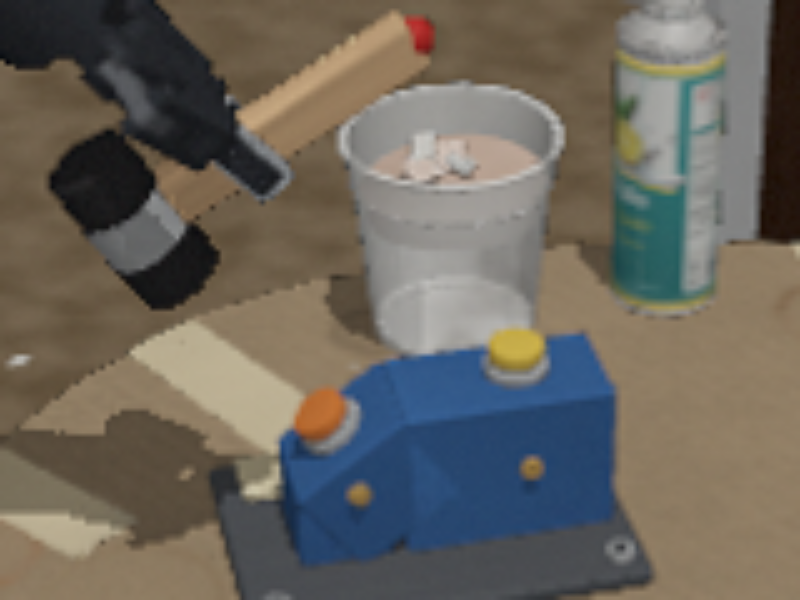

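Both caps are seated: orange at (322,415), close to its collar, and yellow at (516,350). The mallet is level-able with about 11° of slip, so I'll level it and carry it back high to the rest.

```bash
python3 -m inch '[[[-0.01,0,-0.005,0,0.11,0,1],[-0.02,0,-0.01,0,0.22,0,1],[-0.03,0,-0.013,0,0.33,0,1],[-0.04,0,-0.013,0,0.43,0,1],[-0.04,0,-0.013,0,0.52,0,1],[-0.04,0,-0.013,0,0.52,0,1],[-0.04,0,-0.013,0,0.52,0,1]]]'; cat > pl.py <<'E'
from h import *
import sys
s=float(sys.argv[1]); Y=R.from_euler('z',16,degrees=True); rr=Y*rot(180,-s); dx,dy=map(float,sys.argv[2:4])
for z in (.10,.05,.0):
    g=np.array([.498+dx,-.191+dy,.012+z+.0397])+Y.apply([.065,0,0]); q=g+.019*rr.as_matrix()[:,2]; print(z,q.round(4)); go(q,rr)
E
python3 pl.py 11.4 0 0
```

```text
clock: 10.12
eef_pos: [0.4501, 0.1876, 0.2568]
ee_rot: [-3.139, 0.196, 3.14]
ft_force: [-0.4, -0.1, -4.0]
opening: 0.0209
gripper_force: 115.2
0.1 [ 0.5641 -0.172   0.1331]
shift [-0.0882 -0.3592  0.1445] turn [-0.0573 -0.0035 -0.2749]
0.05 [ 0.5641 -0.172   0.0831]
shift [-0.0785 -0.3591  0.1935] turn [-0.0573 -0.0035 -0.2749]
0.0 [ 0.5641 -0.172   0.0331]
shift [-0.0687 -0.359   0.2426] turn [-0.0573 -0.0035 -0.2749]
```

```bash
python3 -m inch '[[[-0.008,-0.036,0,-0.006,0,-0.03,1],[-0.017,-0.072,0,-0.012,0,-0.06,1],[-0.026,-0.108,0,-0.018,0,-0.09,1],[-0.035,-0.144,0,-0.024,0,-0.12,1],[-0.044,-0.18,0,-0.03,0,-0.15,1],[-0.055,-0.215,0.02,-0.036,0,-0.18,1],[-0.065,-0.25,0.04,-0.042,0,-0.21,1],[-0.075,-0.285,0.06,-0.048,0,-0.24,1],[-0.085,-0.322,0.085,-0.057,0,-0.275,1],[-0.09,-0.359,0.1,-0.057,0,-0.275,1]]]' >/dev/null; python3 -m inch '[[[0,0,0.02,0,0,0,1],[0,0,0.04,0,0,0,1],[0,0,0.04,0,0,0,1],[0,0,0.04,0,0,0,1],[0,0,0.04,0,0,0,1]]]'; python3 - <<'E'
from h import *
p=camera_params("side"); q,r=pose(); i,d=camera("side"); print(q,r.as_euler('xyz'))
H,S,V=cv2.split(cv2.cvtColor(i,cv2.COLOR_RGB2HSV)); P=cloud(p,d); tz=r.as_matrix()[:,2]; g=q-.019*tz
m=((H<6)|(H>174))&(S>150)&(P[...,2]>.08)&(abs(P[...,0]-.66)<.06)&(abs(P[...,1]+.15)<.06); v,u=np.nonzero(m); print(len(u),u.mean(),v.mean())
o,dd=rays(p,[[u.mean(),v.mean()]]); n=np.array([-np.sin(np.radians(16)),np.cos(np.radians(16)),0]); e=(o+dd*(((g-o)@n)/(dd[0]@n)))[0]-g
print("handle elev",np.degrees(np.arctan2(e[2],np.hypot(e[0],e[1]))).round(2),e)
save("s10.png",cv2.resize(i[180:340,260:460],(800,640))[:600])
E
python3 pl.py 11.4 0 0
```

```text
clock: 11.37
eef_pos: [0.5646, -0.1647, 0.1422]
ee_rot: [3.141, 0.2, -2.859]
ft_force: [0.7, -1.5, -2.9]
opening: 0.0209
gripper_force: 115.1
[ 0.56461708 -0.16470893  0.14219438] [ 3.14100361  0.20011915 -2.85890923]
10 397.3 207.0
handle elev -2.91 [ 0.10148311  0.02909981 -0.00537148]
0.1 [ 0.5641 -0.172   0.1331]
shift [ 0.0051 -0.0064  0.0093] turn [0.0002 0.0024 0.0037]
0.05 [ 0.5641 -0.172   0.0831]
shift [ 0.0151 -0.0064  0.0583] turn [0.0002 0.0024 0.0037]
0.0 [ 0.5641 -0.172   0.0331]
shift [ 0.0251 -0.0063  0.1072] turn [0.0002 0.0024 0.0037]
```

View pics/s10.png

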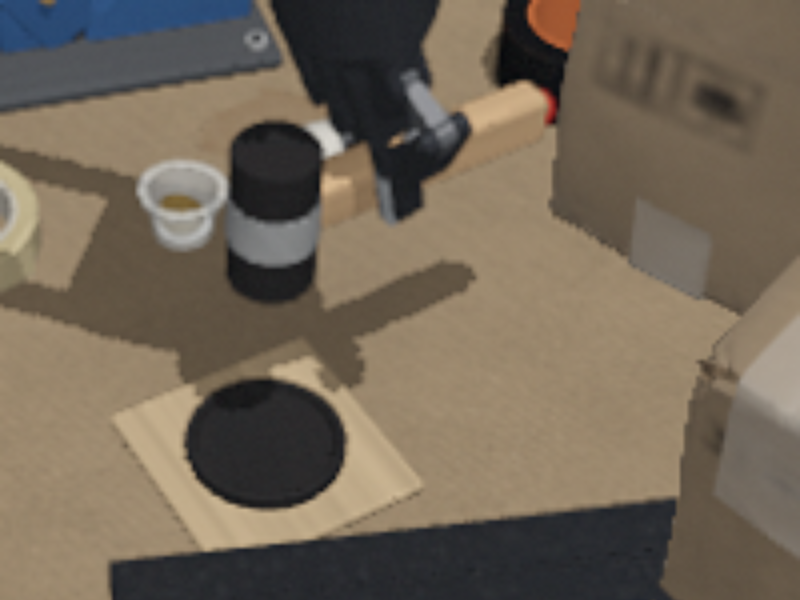

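The mallet head (273,210) hangs nearly plumb over the tray (265,440), with the handle clear of the box. The handle is about 2° low, so I'm correcting and lowering.

```bash
python3 pl.py 13 0 0; python3 -c "
from h import *
print(pose()[0])"
```

```text
0.1 [ 0.5646 -0.1719  0.1332]
shift [ 0.0045 -0.0064  0.0093] turn [ 0.0002 -0.0255  0.0037]
0.05 [ 0.5646 -0.1719  0.0832]
shift [ 0.0145 -0.0064  0.0583] turn [ 0.0002 -0.0255  0.0037]
0.0 [ 0.5646 -0.1719  0.0332]
shift [ 0.0245 -0.0064  0.1072] turn [ 0.0002 -0.0255  0.0037]
[ 0.56528578 -0.16502289  0.14316369]
```

```bash
python3 -m inch '[[[0.005,-0.006,0.02,0,-0.025,0,1],[0.012,-0.006,0.045,0,-0.025,0,1],[0.018,-0.006,0.07,0,-0.025,0,1],[0.0215,-0.006,0.09,0,-0.025,0,1],[0.022,-0.006,0.096,0,-0.025,0,1],[0.022,-0.006,0.096,0,-0.025,0,1],[0.022,-0.006,0.096,0,-0.025,0,1],[0.022,-0.006,0.096,0,-0.025,0,1]]]'; python3 pl.py 13 0 0|tail -2
```

```text
clock: 12.08
eef_pos: [0.5661, -0.1725, 0.0461]
ee_rot: [-3.14, 0.228, -2.859]
ft_force: [-0.2, -0.1, -3.0]
opening: 0.0204
gripper_force: 115.1
0.0 [ 0.5646 -0.1719  0.0332]
shift [0.0041 0.001  0.0123] turn [-0.0011  0.0012  0.0034]
```

```bash
python3 -m inch '[[[0.001,0,0.004,0,0,0,1],[0.002,0,0.008,0,0,0,1],[0.003,0,0.011,0,0,0,1],[0.003,0,0.0125,0,0,0,1],[0.003,0,0.0125,0,0,0,1],[0.003,0,0.0125,0,0,0,1]]]'; python3 pl.py 13 0 0|tail -2
```

```text
clock: 12.58
eef_pos: [0.5649, -0.1722, 0.0321]
ee_rot: [3.141, 0.226, -2.86]
ft_force: [-2.0, 1.8, 7.0]
opening: 0.0203
gripper_force: 117.2
0.0 [ 0.5646 -0.1719  0.0332]
shift [-0.      0.0003 -0.0011] turn [ 0.0011 -0.0007  0.0026]
```

Standing on the floor with light contact. Easing the grip, then opening.

```bash
python3 -m inch '[[[0,0,0,0,0,0,1],[0,0,0,0,0,0,1],[0,0,0,0,0,0,1],[0,0,0,0,0,0,0.6],[0,0,0,0,0,0,0.4],[0,0,0,0,0,0,0.1],[0,0,0,0,0,0,0],[0,0,0,0,0,0,0],[0,0,0,0,0,0,0]]]' 20; python3 - <<'E'
from h import *
p=camera_params("side"); i,d=camera("side"); P=cloud(p,d); V=i.max(2)
m=(V<70)&(abs(P[...,2]-.091)<.006)&(abs(P[...,0]-.497)<.03)&(abs(P[...,1]+.195)<.035); x=P[m]; print(len(x),x.mean(0),cv2.minEnclosingCircle(x[:,:2].astype(np.float32)))
q,r=pose(); print(r.inv().apply([0,0,.17]),q)
E
```

```text
clock: 13.33
eef_pos: [0.5641, -0.1718, 0.0306]
ee_rot: [3.14, 0.225, -2.86]
ft_force: [0.5, -0.3, -0.0]
opening: 0.0853
gripper_force: 0.0
293 [ 0.49994537 -0.19556318  0.09155084] ((0.5006260871887207, -0.19285888969898224), 0.022218655794858932)
[-0.03794094  0.00022131 -0.16571191] [ 0.56412592 -0.1717874   0.03059344]
```

```bash
python3 -m inch '[[[-0.004,0,-0.018,0,0,0,0],[-0.011,0,-0.05,0,0,0,0],[-0.02,0,-0.088,0,0,0,0],[-0.029,0,-0.127,0,0,0,0],[-0.038,0,-0.166,0,0,0,0],[-0.038,0,-0.166,0,0,0,0],[-0.038,0,-0.166,0,0,0,0],[-0.038,0,-0.166,0,0,0,0]]]'; python3 - <<'E'
from h import *
p=camera_params("side"); i,d=camera("side"); P=cloud(p,d); V=i.max(2); H,S,_=cv2.split(cv2.cvtColor(i,cv2.COLOR_RGB2HSV))
m=(V<70)&(abs(P[...,2]-.091)<.006)&(abs(P[...,0]-.497)<.03)&(abs(P[...,1]+.195)<.035); x=P[m]; print("head",len(x),x.mean(0).round(4),x[:,2].std())
for n,h,b in(("yellow",26,(290,135,315,160)),("orange",11,(250,148,277,178))):
    m=(abs(H.astype(int)-h)<6)&(S>150); k=np.zeros_like(m); k[b[1]:b[3],b[0]:b[2]]=1; m&=k; v,u=np.nonzero(m); print(n,len(u),u.mean(),v.mean(),P[m].mean(0).round(4))
z=np.load("side.npz"); df=np.abs(z["i"].astype(int)-i).max(2)
for n,b in dict(roller=(328,204,374,230),cup=(293,218,318,243),tape=(222,217,272,253)).items(): print(n,np.median(df[b[1]:b[3],b[0]:b[2]]))
pt=camera_params("top"); i,d=camera("top"); P=cloud(pt,d); z=np.load("top.npz")
H,S,_=cv2.split(cv2.cvtColor(i,cv2.COLOR_RGB2HSV)); m=(H<8)|(H>172); m&=S>120; m[:150]=0;m[225:]=0;m[:,:200]=0;m[:,220:]=0
H,S,_=cv2.split(cv2.cvtColor(z["i"],cv2.COLOR_RGB2HSV)); m0=((H<8)|(H>172))&(S>120); m0[:150]=0;m0[225:]=0;m0[:,:200]=0;m0[:,220:]=0
for n,mm,PP in(("before",m0,cloud(pt,z["d"])),("now",m,P)):
    for k in(PP[...,0]>.5,PP[...,0]<.5): print("fingers",n,(mm&k).sum(),PP[mm&k].mean(0).round(4))
E
```

```text
clock: 14.05
eef_pos: [0.5639, -0.1719, 0.2007]
ee_rot: [3.14, 0.225, -2.86]
ft_force: [-0.4, -0.2, -0.9]
opening: 0.0852
gripper_force: 0.0
head 291 [ 0.5001 -0.1957  0.0916] 0.00207380095246248
yellow 66 302.6060606060606 149.4090909090909 [nan nan nan]
orange 72 263.5 162.5 [0.4428 0.1849 0.0892]
roller 11.0
cup 10.0
tape 11.0
fingers before 65 [0.5437 0.2421 0.0579]
fingers before 69 [0.4545 0.2398 0.056 ]
fingers now 63 [0.5437 0.2449 0.0471]
fingers now 69 [0.4542 0.2413 0.0461]
```

```bash
python3 -c "
from cell import close_job
print(close_job())"
```

```text
the job is handed in; nothing more can be done
None
```

I drove both lock pins home with brisk blows, the upright first and then the slanted; both red fingers came down about 10 mm. The mallet stands on its head in its tray with the gripper clear, the loose things looked undisturbed, and the job is handed in at about 14 s.

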